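Find the hidden release of the sample cooler

TASK

The lid of the white sample cooler is opened by a release key hidden in a notch somewhere along the dark ledge at its front. With the fingertips, touch the ledge at the green mark at its left end, run them along the ledge to the right until they come to the notch, and press the key inside it fully down so that the lid pops ajar and stays so. Then draw back; do not touch the lid, and leave everything else on the bench where it is.

Things in the scene. Friction and masses are not known exactly. Their poses are not given: they have to be found in the camera images.
- ledge: Dark grey rigid level strip along the cooler's front. Origin: middle of its top face, 85 mm above the bench; z up, y along the strip to its left end as the robot sees it, x across it, away from the robot. 45 mm deep (x -22.5 to +22.5 mm), shows 300 mm long (y +150 to -150 mm). It has one notch, 46 mm long, 6 mm deep, across the whole strip and open to the front; elsewhere plain.
- start_mark (a point): Middle of the green mark (30 x 20 mm, painted flat) on the ledge's top face, near its left end: at ledge y = +125 mm. The sweep starts here.
- case: White sample cooler, fixed to the bench, 260 mm deep (x), 390 mm wide (y); origin at the centre of its underside, x away from the robot, z up. The ledge's middle line lies at its x = -107.5 mm. White end blocks close the ledge's two ends and stand 12 mm above it.
- release (a joint): Press depth of the release key: 0 up, 0.008 m fully down. The dark key fills the notch; its top is the notch's floor, 6 mm below the ledge's top. The notch's middle may be anywhere from ledge y = +42 to -62 mm, which is not measured: feel for it. The key goes straight down with about 6 N of friction, no spring, to a hard stop and stays where left.
- lid (a joint): Opening of the lid (teal frame, clear window, 208 x 386 x 12 mm, hinged at the far side), rad: 0 shut, 0.08 ajar. Linked to the key: 0.01 rad per mm pressed; its front rises 17 mm in all. Its front edge is 29.5 mm behind the ledge's middle line; shut, its top is 5.5 mm above the ledge.
- tube_rack: Blue rack of glass tubes, 100 x 130 x 101 mm; origin at the centre of its underside. A bystander: leave it alone.
- beaker: Glass beaker, 66 mm wide, 85 mm tall; origin at the centre of its underside. A bystander: leave it alone.
- jar: Glass jar with metal cap, 64 mm wide, 80 mm tall; origin at the centre of its underside. A bystander: leave it alone.
- tip_box: Closed teal box, 85 x 120 x 65 mm; origin at the centre of its underside. A bystander: leave it alone.
- vial: Small amber vial, 26 mm wide, 45 mm tall, in front of the cooler; origin at the centre of its underside. A bystander: leave it alone.
- marker: White and red marker lying down, 143 x 13 x 11 mm; origin at the centre of its underside. A bystander: leave it alone.
- timer: Flat white timer, 50 x 65 x 18 mm; origin at the centre of its underside. A bystander: leave it alone.

How it is judged (in metres and radians):
On the way, in this order (a step that is already met when the one before it is completed fails the run):
1. the fingertips touch the ledge near its left end, at the green mark (contact force between the fingers and ledge above 0.3 N and y of the grasp point in the frame of ledge above 0.1 m and value of joint release below 0.002 m), for 0.05 s.
2. further to the right the fingertips are still on the plain left part of the ledge (contact force between the fingers and ledge above 0.3 N and y of the grasp point in the frame of ledge between 0.04 and 0.092 m and value of joint release below 0.002 m), for 0.05 s.
3. the fingertips press the key in the notch fully down (value of joint release above 0.0068 m and contact force between the fingers and anything else above 0.5 N), for 0.05 s.
At the end, for the whole second after the job is handed in: The release key is pressed at least 6.5 mm of its 8 mm down, the lid stands ajar by at least 0.06 rad and is at rest (value of joint release above 0.0065 m and value of joint lid above 0.06 rad and velocity of joint lid below 0.02 rad/s); the robot touches nothing.
It fails at once if the lid is pushed or pried by the fingers or arm (more than 3 N) (contact force between any of the fingers, the arm and lid above 3 N).
It fails at once if a thing on the bench (tube rack, beaker, jar, tip box, vial, marker, timer) is moved more than 20 mm or lifted (distance of any of tube_rack, beaker, jar, tip_box, vial, marker, timer from where it was at the start of the episode above 0.02 m).
It also fails if it takes over 48 s, if anything falls off the work surface, if the arm or the gripper's body presses on something with over 40 N, if the wrist force passes 120 N, or if a joint passes its speed limit or range.

ROBOT

A 6-joint arm with a two-finger parallel gripper is mounted at the origin on the work surface. World frame = base frame: x ahead of the robot, y to its left, z up, the work surface at z = 0. Lengths are in m, angles in degrees, forces in N, time in s.
With the tool pointing down it reaches from about 0.35 to 0.875 m from the base axis. Payload 4.2 kg.
Tool frame: the origin (TCP) lies at the very end of the fingers, on their centre line; the grasp point (between the pads) lies r.pinch_z behind it (r.pinch_z is the distance from the TCP to the grasp point, in m); y points along the fingers, z is the direction in which the jaws open and shut, and the axes are right-handed (so a half turn about y gives the same grasp; the last joint's range is limited). The gripper opens to 87 mm and grips with 3 to 60 N. Pads are 19 mm wide; open, the fingers measure 117 mm over their backs; the gripper's body (75 mm by 190 mm) begins 51 mm behind the grasp point.
Start: joints at [14.817, 22.042, 0.453, 0, -68.411, -14.817], TCP at [0.625, 0, 0.223] pointing down, gripper open.
Joint ranges: [-179.83, 179.83], [-69.29, 118.12], [-61.27, 80.66], [-181.25, 117.63], [-171.15, -9.14], [-177.46, 177.46]. Speed limits (degrees/s): [159.86, 159.86, 180, 180, 180, 180].

INTERFACE

Orientations are given as a 3x3 rotation matrix whose columns are the frame's x, y, z axes.
In Python, from station import sense, capture, camera_params, r gives the robot as it stands.
- The arm moves only by the tool move_arm, never from a script. Its argument "increments" is text: rows parted by semicolons, each of 7 numbers parted by spaces: the closure, from -1 (fully open) to 1 (shut), so that 0 is half open, then the shift along the tool's x, y, z in m, then the turn, a rotation vector about the tool's x, y, z in rad. In form: hand x y z wx wy wz; .... A call has 1 to 8 rows; each row is the pose to reach, as a shift and turn from the pose commanded when the call began, along the tool's axes at that moment; what a row does not reach only later rows make up. A row lasts 1/10 s, in which the tool goes at most 50 mm and 8.59 degrees, less where a joint would pass 70% of its speed; a pose out of reach is approached as far as the arm can. A call with a gripper value outside its range is refused whole. The fingers move at their own pace and stop on an object; the grip force is fixed at half the most. Time passes only in rows, so rows that repeat a pose let the fingers close. It gives the time, the measured TCP pose, the force and the opening at its end, in the units of the state.
- sense(): the state, without advancing time (a new reading comes with each control period).
- capture(name): name is "scene" or "side" or "wrist"; returns (picture, depth): 400x640x3 uint8, red, green, blue; 400x640 float32, m along the optical axis (not along the pixel's ray), 0 where there is no reading.
- camera_params(name): a dict with "fx", "fy", "cx", "cy" (pixels), "distortion" ([k1, k2, p1, p2, k3] as OpenCV has them; the pictures are not rectified), "xyz" and "orientation" of the camera in the world. Camera axes: x right, y down, z forward; pixel columns grow to the right and rows downward; lengths in m; the calibration is good to about 2 mm. A picture is of the moment at which its call begins: read the wrist's pose just before it. camera_params takes no time and is no camera call; for the wrist camera it gives the pose at the moment of the call.
- r.finish_job(): hands the job in, once; it reports no verdict.
The state is a dict: "time_s": time; "joints": joint angles; "joint_velocities": joint speeds; "effort": joint torques, N m; "tcp_pos": TCP position; "ee_rot": TCP orientation; "wrist_force": force on the tool from outside, world axes, zero at the start; "moment": the same for the moment, N m; "gripper_width": opening from 0.0 (shut) to 1.0 (fully open).
Only numpy, scipy, OpenCV 4.12 (cv2) and the standard library are available. Lean on these libraries where they do the work, as an engineer would, in place of code of your own. Each camera call takes 0.05 s, during which the arm holds its last target.

## Working session

There is one attempt and no reset: what is moved stays moved. The work goes in short steps, Python scripts to look and compute and a tool call to move; the robot and the scene stay as the last step left them, time stands still between calls to the robot, and variables do not carry over. Pictures are saved under pics/ and viewed, and the job is handed in when it is done.

Besides the shell and the picture viewer there is one more tool, called after "Emit:" by a JSON object that holds its "name" and its "arguments", one argument or row to a line. move_arm: Moves the arm, as the interface text tells. Its arguments: {"type":"object","properties":{"increments":{"type":"string"}},"required":["increments"]}

```bash
mkdir -p pics; ls; python3 - <<'E'
from station import sense,capture,camera_params,r
import cv2,numpy as np
s=sense();print(s);print(r.pinch_z)
for n in("scene","side","wrist"):
    p=camera_params(n);print(n,p)
    im,d=capture(n);cv2.imwrite(f"pics/{n}0.png",im[:,:,::-1]);np.savez(f"/tmp/{n}0.npz",im=im,d=d)
E
```

```text
pics
{'time_s': 0.0, 'joints': array([ 1.48147993e+01,  2.20905550e+01,  3.79662011e-01, -3.01461840e-02,
       -6.84105196e+01, -1.48166019e+01]), 'joint_velocities': array([ 0.01156174,  0.04925398,  0.10121114, -0.00864778,  0.01376403,
        0.04037387]), 'effort': array([ 5.69075401e-04, -3.90661991e+01,  1.87403029e+01,  4.22001421e+00,
        1.09914420e-02, -1.81494070e-04]), 'tcp_pos': array([6.24395960e-01, 5.35547281e-06, 2.21457973e-01]), 'ee_rot': array([[ 2.25502309e-04, -2.17365421e-03, -9.99997612e-01],
       [ 9.99999972e-01, -6.88445374e-05,  2.25652486e-04],
       [-6.93348635e-05, -9.99997635e-01,  2.17363862e-03]]), 'wrist_force': array([ 0.77808255, -0.09339013, -0.48797742]), 'moment': array([0.03056886, 0.02713813, 0.00331231]), 'gripper_width': 0.9990640829988636}
0.0187
scene {'fx': 429.7180232584805, 'fy': 429.7180232584805, 'cx': 321.478657657951, 'cy': 203.10927472819446, 'distortion': array([-0.05023197,  0.        ,  0.        ,  0.        ,  0.        ]), 'xyz': array([ 1.09411354, -0.57019166,  1.2640784 ]), 'orientation': array([[ 0.76243218,  
[... 243 characters left out ...]
': array([-0.08203751,  0.        ,  0.        ,  0.        ,  0.        ]), 'xyz': array([ 0.02575983, -0.70885744,  0.73062621]), 'orientation': array([[ 0.78990386, -0.34140231,  0.50940785],
       [-0.61278121, -0.47123865,  0.63437632],
       [ 0.02347513, -0.81325186, -0.58143815]])}
wrist {'fx': 330.1005329059107, 'fy': 330.1005329059107, 'cx': 322.14684019251683, 'cy': 201.31156469434472, 'distortion': array([0.01971923, 0.        , 0.        , 0.        , 0.        ]), 'xyz': array([ 0.62496283, -0.06556577,  0.38354145]), 'orientation': array([[-0.99999592,  0.00233194, -0.00165022],
       [ 0.00186924,  0.97093815,  0.23932325],
       [ 0.00216035,  0.23931919, -0.97093855]])}
```

View pics/scene0.png

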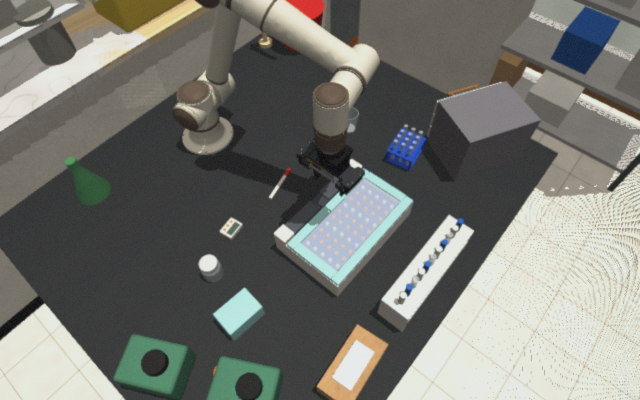

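View pics/side0.png

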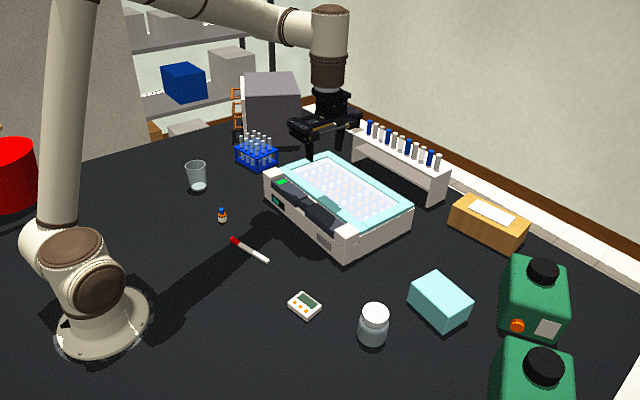

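View pics/wrist0.png

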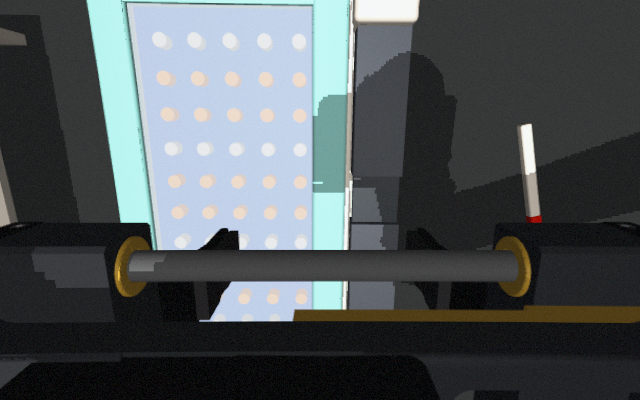

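The views show the cooler under the gripper. In the side view the green mark is near (280,181), and in the wrist view the ledge spans about columns 352–410, with seams near rows 178 and 222. Next I'll measure the ledge.

```bash
cat > h.py <<'E'
import cv2,numpy as np
def ray(p,uv,z):
    K=np.array([[p['fx'],0,p['cx']],[0,p['fy'],p['cy']],[0,0,1]])
    n=cv2.undistortPoints(np.array(uv,float).reshape(-1,1,2),K,np.array(p['distortion'])).reshape(-1,2)
    d=np.c_[n,np.ones(len(n))]@np.array(p['orientation']).T
    o=np.array(p['xyz']);return o+d*((z-o[2])/d[:,2])[:,None]
E
python3 - <<'E'
from station import camera_params
from h import *
im=np.load('/tmp/side0.npz')['im'];hsv=cv2.cvtColor(im,cv2.COLOR_RGB2HSV)
m=cv2.inRange(hsv,(45,120,60),(80,255,255));m[:150]=0;m[240:]=0;m[:,:255]=0;m[:,320:]=0
n,l,st,c=cv2.connectedComponentsWithStats(m)
p=camera_params('side')
for i in range(1,n):
    if st[i,4]>8: print(st[i],c[i],ray(p,[c[i]],.085))
cv2.imwrite('pics/sidecrop.png',cv2.resize(im[150:270,250:430,::-1],None,fx=4.4,fy=4.4,interpolation=cv2.INTER_CUBIC))
w=camera_params('wrist')
# ledge edges in wrist
print(ray(w,[(355,100),(411,100),(352,178),(404,178),(352,222),(398,222),(356,24),(412,24)],.085).round(4))
iw=np.load('/tmp/wrist0.npz')['im']
cv2.imwrite('pics/wcrop.png',cv2.resize(iw[0:260,290:450,::-1],None,fx=2.3,fy=2.3)*1)
E
```

```text
[276 179  12   6  41] [280.97560976 181.43902439] [[0.57609607 0.13365321 0.085     ]]
[[ 0.596  -0.0821  0.085 ]
 [ 0.5476 -0.0819  0.085 ]
 [ 0.5972 -0.0139  0.085 ]
 [ 0.5496 -0.0137  0.085 ]
 [ 0.5964  0.0283  0.085 ]
 [ 0.5529  0.0284  0.085 ]
 [ 0.5966 -0.1414  0.085 ]
 [ 0.5508 -0.1412  0.085 ]]
```

View pics/sidecrop.png

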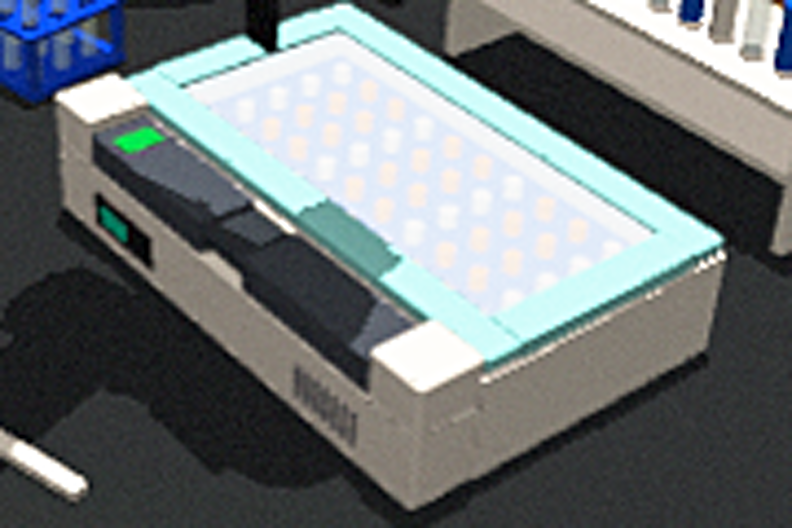

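View pics/wcrop.png

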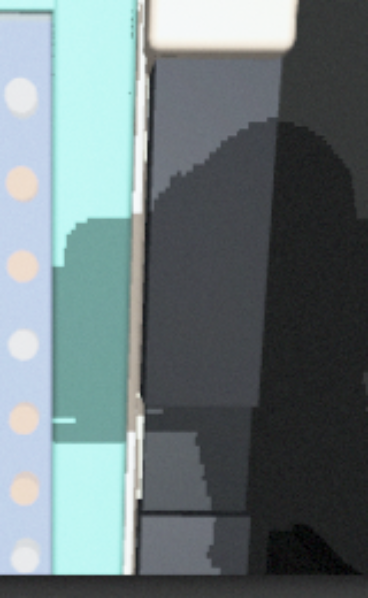

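```bash
python3 - <<'E'
from station import camera_params
from h import *
p=camera_params('side');w=camera_params('wrist')
a=ray(p,[(279.5,167.7),(360.7,233.6)],.0905);print(a)
im=np.load('/tmp/wrist0.npz')['im'];hsv=cv2.cvtColor(im,cv2.COLOR_RGB2HSV)
pts=[]
for y in range(10,215,5):
    t=np.where((hsv[y,300:365,1]>60)&(hsv[y,300:365,0]>75)&(hsv[y,300:365,0]<100))[0]
    if len(t): pts.append((300+t.max()+.5,y))
P=ray(w,pts,.0905);f=np.polyfit(P[:,1],P[:,0],1);print('lid front x=',f,'yaw',-np.degrees(np.arctan(f[0])),np.std(P[:,0]-np.polyval(f,P[:,1])))
f0=np.polyval(f,0.0087);print('ledge mid x',f0-.0295)
s=ray(p,[(250+95/4.4,150+130/4.4),(250+370/4.4,150+355/4.4)],.085);print('side front edge approx',s)
E
```

```text
[[ 0.61242072  0.19558744  0.0905    ]
 [ 0.59803881 -0.19090603  0.0905    ]]
lid front x= [0.01334085 0.60488156] yaw -0.7643292745828668 0.0011284262384479021
ledge mid x 0.575497629737895
side front edge approx [[ 0.55898872  0.15906954  0.085     ]
 [ 0.55588133 -0.13759502  0.085     ]]
```

Emit:
{"name": "move_arm", "arguments": {
  "increments": "1 0.02 0 0.01 0 0 0; 1 0.05 0 0.02 0 0 0; 1 0.08 0 0.03 0 0 0; 1 0.11 0 0.045 0 0 0; 1 0.13 0 0.051 0 0 0; 1 0.13 0 0.051 0 0 0; 1 0.13 0 0.051 0 0 0; 1 0.13 0 0.051 0 0 0"
}}

```text
time_s: 0.95
tcp_pos: [0.5741, 0.1293, 0.2223]
ee_rot: [[0.001, -0.0, -1.0], [1.0, -0.0, 0.001], [-0.0, -1.0, 0.0]]
wrist_force: [1.0, 0.1, -0.5]
gripper_width: 0.358
```

Emit:
{"name": "move_arm", "arguments": {
  "increments": "1 0 0 0 0 0 0; 1 0 0 0 0 0 0; 1 0 0 0 0 0 0; 1 0 0 0 0 0 0; 1 0 0.02 0 0 0 0; 1 0 0.05 0 0 0 0; 1 0 0.08 0 0 0 0; 1 0 0.1 0 0 0 0"
}}

```text
time_s: 1.75
tcp_pos: [0.573, 0.1296, 0.1205]
ee_rot: [[0.0, -0.002, -1.0], [1.0, -0.001, 0.0], [-0.001, -1.0, 0.002]]
wrist_force: [-0.3, 0.5, -1.1]
gripper_width: 0.005
```

```bash
python3 - <<'E'
from station import *
import cv2
im,d=capture('side');cv2.imwrite('pics/side1.png',cv2.resize(im[100:270,230:450,::-1],None,fx=3.5,fy=3.5,interpolation=cv2.INTER_CUBIC))
E
```

```text
(no output)
```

View pics/side1.png

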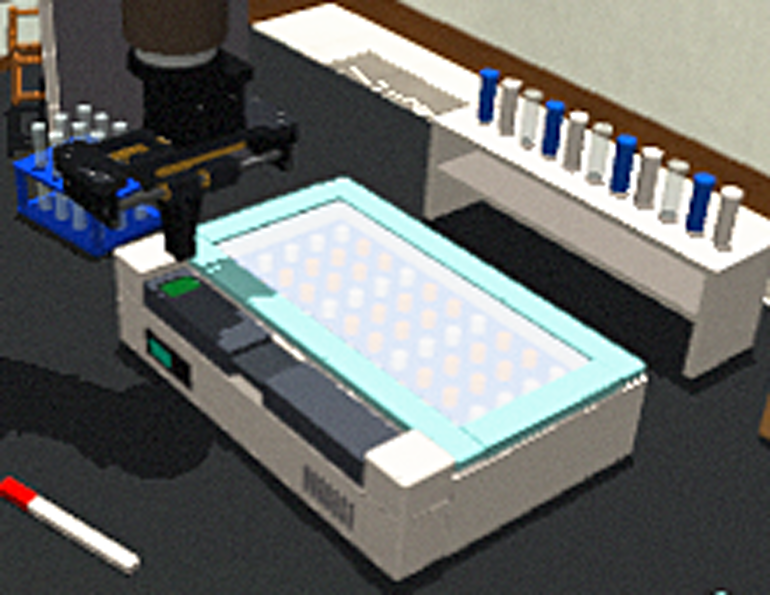

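Emit:
{"name": "move_arm", "arguments": {
  "increments": "1 0 0.01 0 0 0 0; 1 0 0.02 0 0 0 0; 1 0 0.028 0 0 0 0; 1 0 0.03 0 0 0 0; 1 0 0.03 0 0 0 0; 1 0 0.03 0 0 0 0"
}}

```text
time_s: 2.4
tcp_pos: [0.5744, 0.1302, 0.0931]
ee_rot: [[-0.0, 0.001, -1.0], [1.0, 0.0, -0.0], [0.0, -1.0, -0.001]]
wrist_force: [0.9, 0.4, 0.6]
gripper_width: 0.004
```

```bash
python3 -c "
from station import *
s=sense();print(s['tcp_pos'],s['wrist_force'])"
```

```text
[0.57439165 0.13020717 0.09313851] [0.93817364 0.39368383 0.61674849]
```

Emit:
{"name": "move_arm", "arguments": {
  "increments": "1 0 0.003 0 0 0 0; 1 0 0.006 0 0 0 0; 1 0 0.008 0 0 0 0; 1 0 0.009 0 0 0 0; 1 0 0.009 0 0 0 0"
}}

```text
time_s: 2.9
tcp_pos: [0.574, 0.13, 0.0854]
ee_rot: [[-0.001, 0.0, -1.0], [1.0, -0.0, -0.001], [-0.0, -1.0, -0.0]]
wrist_force: [-3.8, 0.8, 9.6]
gripper_width: 0.006
```

Emit:
{"name": "move_arm", "arguments": {
  "increments": "1 0 0 0 0 0 0; 1 -0.004 0 0 0 0 0; 1 -0.009 0 0 0 0 0; 1 -0.014 0 0 0 0 0; 1 -0.019 0 0 0 0 0; 1 -0.024 0 0.0005 0 0 0; 1 -0.029 0 0.0005 0 0 0; 1 -0.034 0 0.0005 0 0 0"
}}

```text
time_s: 3.7
tcp_pos: [0.5757, 0.0977, 0.0855]
ee_rot: [[-0.001, 0.006, -1.0], [1.0, 0.003, -0.001], [0.003, -1.0, -0.006]]
wrist_force: [-0.5, 4.8, 6.2]
gripper_width: 0.001
```

Emit:
{"name": "move_arm", "arguments": {
  "increments": "1 -0.005 0 0 0 0 0; 1 -0.01 0 0 0 0 0; 1 -0.015 0 0.0005 0 0 0; 1 -0.02 0 0.0005 0 0 0; 1 -0.025 0 0.0005 0 0 0; 1 -0.03 0 0.001 0 0 0; 1 -0.033 0 0.001 0 0 0; 1 -0.033 0 0.001 0 0 0"
}}

```text
time_s: 4.5
tcp_pos: [0.5747, 0.064, 0.0854]
ee_rot: [[-0.001, 0.006, -1.0], [1.0, 0.002, -0.001], [0.002, -1.0, -0.006]]
wrist_force: [0.9, 3.3, 4.7]
gripper_width: 0.004
```

Emit:
{"name": "move_arm", "arguments": {
  "increments": "1 -0.003 0.0005 0 0 0 0; 1 -0.007 0.0005 0 0 0 0; 1 -0.011 0.0005 0 0 0 0; 1 -0.015 0.0005 0 0 0 0; 1 -0.019 0.0005 0 0 0 0; 1 -0.023 0.0005 0.0005 0 0 0; 1 -0.027 0.0005 0.0005 0 0 0; 1 -0.030 0.0005 0.0005 0 0 0"
}}

```text
time_s: 5.3
tcp_pos: [0.5747, 0.0347, 0.0853]
ee_rot: [[-0.001, 0.007, -1.0], [1.0, 0.003, -0.001], [0.003, -1.0, -0.007]]
wrist_force: [0.3, 4.6, 7.2]
gripper_width: 0.003
```

Emit:
{"name": "move_arm", "arguments": {
  "increments": "1 -0.003 0.0005 0 0 0 0; 1 -0.006 0.0005 0 0 0 0; 1 -0.009 0.0005 0 0 0 0; 1 -0.012 0.001 0 0 0 0; 1 -0.015 0.001 0 0 0 0; 1 -0.018 0.001 0 0 0 0"
}}

```text
time_s: 5.9
tcp_pos: [0.5722, 0.0153, 0.0825]
ee_rot: [[-0.001, 0.001, -1.0], [1.0, 0.0, -0.001], [0.0, -1.0, -0.001]]
wrist_force: [-0.9, 0.1, -0.3]
gripper_width: 0.007
```

The force fell to about zero and the tip dropped to z 0.0825, so the fingertips are in the notch. I'll centre them and press.

Emit:
{"name": "move_arm", "arguments": {
  "increments": "1 -0.004 0 0 0 0 0; 1 -0.007 0 0 0 0 0; 1 -0.007 0.002 0 0 0 0; 1 -0.007 0.004 0 0 0 0; 1 -0.007 0.006 0 0 0 0; 1 -0.007 0.007 0 0 0 0; 1 -0.007 0.008 0 0 0 0; 1 -0.007 0.008 0 0 0 0"
}}

```text
time_s: 6.7
tcp_pos: [0.5718, 0.0074, 0.0747]
ee_rot: [[-0.0, -0.001, -1.0], [1.0, -0.001, -0.0], [-0.001, -1.0, 0.001]]
wrist_force: [-1.9, -1.0, 5.2]
gripper_width: 0.006
```

Key is moving at about 5–6 N. I'll carry on to the stop.

Emit:
{"name": "move_arm", "arguments": {
  "increments": "1 0 0.001 0 0 0 0; 1 0 0.002 0 0 0 0; 1 0 0.003 0 0 0 0; 1 0 0.004 0 0 0 0; 1 0 0.005 0 0 0 0; 1 0 0.0055 0 0 0 0; 1 0 0.0055 0 0 0 0"
}}

```text
time_s: 7.4
tcp_pos: [0.5719, 0.0074, 0.0713]
ee_rot: [[-0.001, 0.0, -1.0], [1.0, -0.002, -0.001], [-0.002, -1.0, -0.0]]
wrist_force: [-5.4, -1.3, 15.8]
gripper_width: 0.004
```

Emit:
{"name": "move_arm", "arguments": {
  "increments": "1 0 0.001 0 0 0 0; 1 0 0.001 0 0 0 0"
}}

```text
time_s: 7.6
tcp_pos: [0.5719, 0.0074, 0.0712]
ee_rot: [[-0.002, 0.0, -1.0], [1.0, -0.002, -0.002], [-0.002, -1.0, -0.0]]
wrist_force: [-8.6, -0.3, 21.9]
gripper_width: 0.007
```

```bash
python3 - <<'E'
from station import *
import cv2
print(sense()['tcp_pos'],sense()['wrist_force'])
im,d=capture('side');cv2.imwrite('pics/side2.png',cv2.resize(im[100:270,230:450,::-1],None,fx=3.5,fy=3.5,interpolation=cv2.INTER_CUBIC))
E
```

```text
[0.57185219 0.00742612 0.07122302] [-8.58118525 -0.34208213 21.93122531]
```

View pics/side2.png

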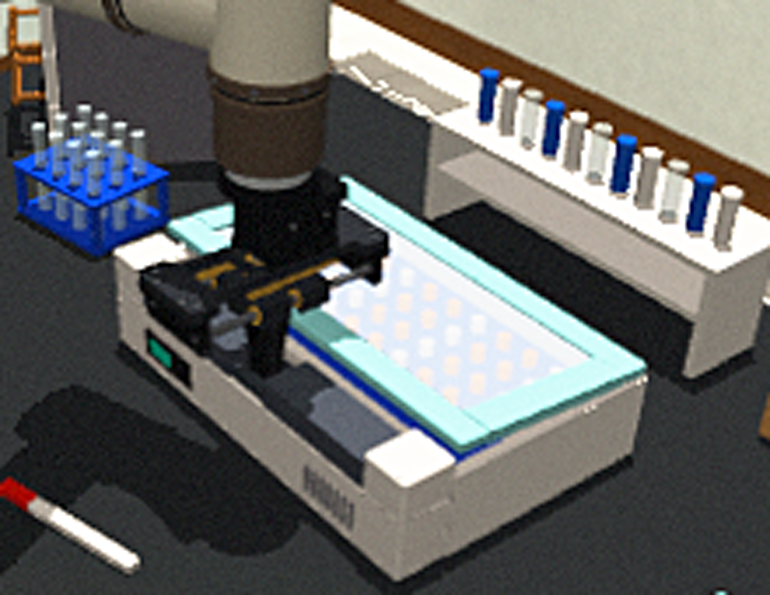

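The lid stands ajar: a blue gap shows under its front edge around (430,430) in the crop. Drawing back straight up.

Emit:
{"name": "move_arm", "arguments": {
  "increments": "1 0 -0.003 0 0 0 0; 1 0 -0.008 0.001 0 0 0; 1 0 -0.02 0.003 0 0 0; 1 0 -0.04 0.005 0 0 0; 1 0 -0.07 0.01 0 0 0; 1 0 -0.11 0.03 0 0 0; 1 0 -0.14 0.06 0 0 0; 1 0 -0.16 0.09 0 0 0"
}}

```text
time_s: 8.45
tcp_pos: [0.4819, 0.0081, 0.2301]
ee_rot: [[0.0, 0.003, -1.0], [1.0, 0.001, 0.0], [0.001, -1.0, -0.003]]
wrist_force: [0.9, 0.2, -0.1]
gripper_width: 0.003
```

Emit:
{"name": "move_arm", "arguments": {
  "increments": "1 0 -0.02 0.03 0 0 0; 1 0 -0.02 0.06 0 0 0; 1 0 -0.02 0.06 0 0 0; 1 0 -0.02 0.06 0 0 0; 1 0 -0.02 0.06 0 0 0"
}}

```text
time_s: 8.95
tcp_pos: [0.4226, 0.0082, 0.2476]
ee_rot: [[-0.0, 0.0, -1.0], [1.0, -0.0, -0.0], [-0.0, -1.0, -0.0]]
wrist_force: [0.3, 0.6, 0.1]
gripper_width: 0.008
```

```bash
python3 - <<'E'
from station import *
import cv2
print(sense()['tcp_pos'],sense()['wrist_force'])
im,d=capture('side');cv2.imwrite('pics/side3.png',im[:,:,::-1])
cv2.imwrite('pics/side3c.png',cv2.resize(im[100:270,230:450,::-1],None,fx=3.5,fy=3.5,interpolation=cv2.INTER_CUBIC))
E
```

```text
[0.42259635 0.0081504  0.24759176] [0.31234731 0.62915654 0.09283061]
```

View pics/side3.png

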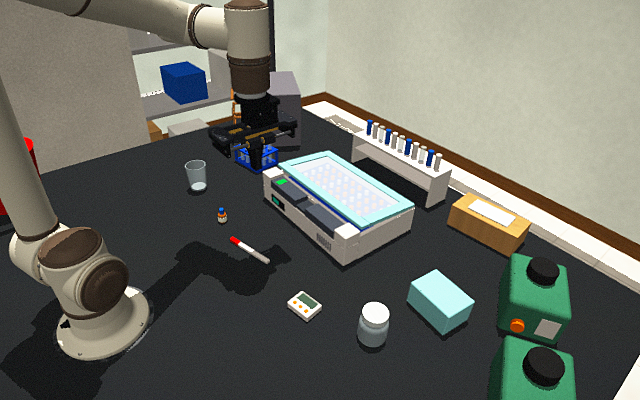

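View pics/side3c.png

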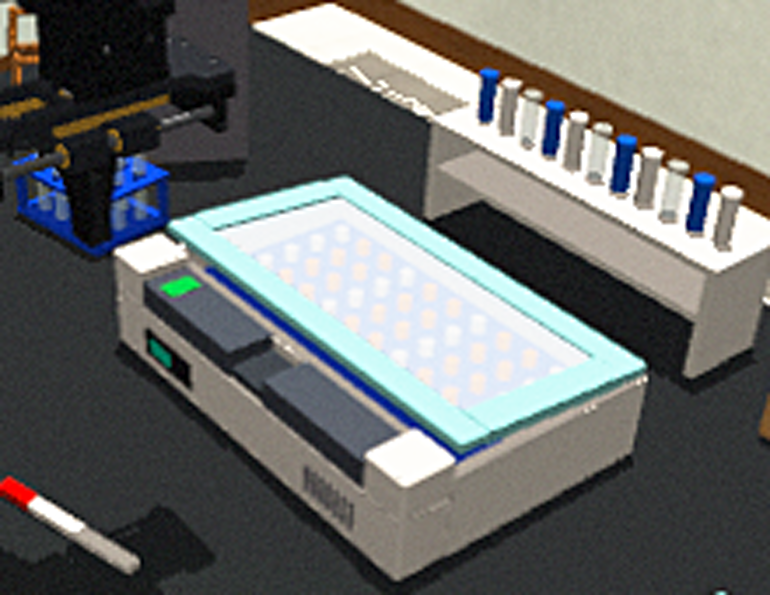

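The lid is ajar, with a gap along its whole front. The key is sunk at crop (270,375), the bystanders are where they started, and the arm is clear. Handing the job in.

```bash
python3 -c "
from station import *
print(r.finish_job())"
```

```text
the job is handed in; nothing more can be done
None
```

The release key is pressed fully down and the cooler lid stands ajar. I handed the job in at about 9 s on the clock; the interface gives no verdict.

- **Sweep:** I touched the ledge at the green mark with closed fingertips at about 10 N. I then ran them right along the ledge; force read 5–7 N at each stop.
- **Notch:** Coming to world y ≈ 0.015 m, the force fell to zero and the tip dropped about 3 mm. An early wrist-camera picture had also suggested the notch was there, so the find was not purely by feel; the drop in force agreed with it.
- **Press:** After centring the fingertips, the key moved at about 5–6 N. It met a hard stop at z ≈ 0.071 m, 14 mm below the ledge top as expected, and I held about 22 N there.
- **Last checks:** After drawing back up and away, the final picture showed the lid still ajar along its whole front, the key still down, and the things visible on the bench where they started. The wrist force was back to noise level.

I judged the lid angle and the key depth by eye and from the tip height, not from a separate measurement. No check failed or disagreed.

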